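Refit the rotor of a mini centrifuge

ROBOT

A 7-joint arm with a two-finger parallel gripper is mounted at the origin on a cart in front of the work surface, level with it; the furniture and walls round the work are solid. World frame = base frame: x ahead of the robot, y to its left, z up, the work surface at z = 0. Lengths are in m, angles in rad, forces in N, time in s.
With the tool pointing down it reaches from about 0.4 to 0.85 m from the base axis. Payload 10.4 kg.
Tool frame: the origin (TCP) lies at the very end of the fingers, on their centre line; the grasp point (between the pads) lies 19 mm behind it; z points along the fingers, y is the line along which they close (so a half turn about z gives the same grasp; the last joint's range is limited). The gripper opens to 85 mm and grips with 20 to 120 N. Pads are 22 mm wide; open, the fingers measure 114 mm over their backs; the gripper's body (76 mm by 85 mm) begins 54 mm behind the grasp point. The pads swing forward as they close: fully open they stand 13 mm farther back than shut.
Start: joints at [1.113, 0.332, -0.065, 1.46, 0.022, 1.35, -0.088], TCP at [0.263, -0.567, 0.231] pointing down, gripper open.
Joint ranges: [-2.6, 2.6], [-0.5, 2.12], [-1.47, 1.34], [0.16, 2.42], [-1.27, 4.41], [0.06, 2.06], [-2.6, 2.6]. Speed limits (rad/s): [2.22, 2.22, 2.79, 2.79, 3.14, 3.14, 3.14].

INTERFACE

Orientations are given as a unit quaternion [x, y, z, w].
In Python, from workcell import manip gives the robot as it stands.
- The arm moves only by the shell command python3 -m jog 'ROWS' [FORCE]. ROWS is a JSON list of rows, 1 to 20 of them, each of 7 numbers: a rotation vector rx, ry, rz in parts of the range, where 1.0 means 2 rad, then dx, dy, dz in shares of 750 mm (1.0 is 750 mm), then the opening from 0.0 (shut) to 1.0 (fully open); each row is the pose to reach, as a shift and turn from the pose commanded when the command began, along the tool's axes at that moment; what a row does not reach only later rows make up. A row lasts 1/8 s, in which the tool goes at most 0.0625 m and 0.188 rad, less where a joint would pass 70% of its speed; a pose out of reach is approached as far as the arm can. The fingers move at their own pace and stop on an object; FORCE is the grip in N (left out, the last holds). Time passes only in rows, so rows that do not move let the fingers close. It prints the time, the measured TCP pose, the force, the opening and the grip force at its end. No shift or turn number may pass 1 either way. Input that does not fit is refused with a message, and nothing moves.
- manip.get_obs(): the state, without advancing time (a new reading comes with each control period).
- manip.camera(name): name is "scene" or "top" or "wrist"; returns the picture (400x640x3 uint8, blue, green, red); there is no depth.
- manip.calibration(name): a dict with "fx", "fy", "cx", "cy" (pixels), "world_from_camera" (4x4, takes a point from camera to world coordinates); the wrist camera has in their place "tool_from_camera" (4x4, takes a point from camera to tool coordinates, whose origin is the TCP and whose axes are the flange's). Camera axes: x right, y up, looking along -z (the intrinsics and any distortion apply to the point x, -y, -z); pixel columns grow to the right and rows downward; lengths in m; the calibration is good to about 2 mm. The wrist camera is an equidistant fisheye: a pixel r from the principal point sees the ray r / f radians off the axis. A picture is of the moment at which its call begins: read the wrist's pose just before it. calibration takes no time and is no camera call.
- manip.hand_in(): hands the job in; it is judged then, once.
Trained networks look in the newest picture that a camera, given by its name, has taken for a name from the list of things; names that differ only in an ending like _2 or _b are one class to them, and where a whole thing is asked for, a point or a joint stands for the part that bears it (a point fixed in the world has none). Each returns a list of dicts, best first, with "confidence" (0 to 1); they miss things now and then, are a little off and sometimes report something else, mostly with a low value. They report only what shows in the picture. A call takes as long as a camera call. They do not tell look-alikes from the thing itself.
- manip.outline_of(camera, thing): "mask" (400x640 bool, what is visible of it) and "bbox" ([left, top, right, bottom] in pixels, round what is visible of it).
The state is a dict: "clock": time; "joint_pos": joint angles; "joint_velocities": joint speeds; "tau": joint torques, N m; "position": TCP position; "ee_rot": TCP orientation; "ft_force": force on the tool from outside, world axes, zero at the start; "torque": the same for the moment, N m; "grip_width": opening from 0.0 (shut) to 1.0 (fully open); "grasp_force": force on a finger pad.
Only numpy, scipy, OpenCV 4.12 (cv2) and the standard library are available. Lean on these libraries where they do the work, as an engineer would, in place of code of your own. Each camera call takes 0.05 s, during which the arm holds its last target. There are 200 camera calls.

TASK

The rotor of the mini centrifuge was taken off for cleaning and stands on the bench. Pick it up by its black knob, set it on the drive shaft in the bowl and, pressing only lightly (the drive must never feel more than 20 N), turn it until it drops over the drive bar and sits fully home; then let go of it and close the centrifuge's lid completely. Leave the other things on the bench where they are.

Things in the scene. Friction and masses are not known exactly. Their poses are not given: they have to be found in the camera images.
- rotor: loose centrifuge rotor, 0.16 to 0.25 kg: silver cone 94 mm across at the foot with eight dark tube holes. Origin: centre of the underside, z up; flat top (60 mm across) at z = 36 mm. Round its axis below: a 15 mm bore, 24 mm deep, for the shaft, and two slots 8.4 mm wide, 9 mm deep, crossing at right angles (along its x and y) for the drive bar, so it fits in four positions a turn
- rotor_knob (a point): middle of the rotor's round black knurled knob, 51 mm above the rotor's underside, on its axis; the knob is 26 mm in diameter and 30 mm high; grip it from any side
- centrifuge: mini centrifuge, fixed: round white housing 180 mm across, front panel on its -x side reaching 115 mm from the axis, domed clear lid hinged at its +x side. Origin: centre of the underside, z up. The open bowl's rim is at z = 85 mm (124 mm inside diameter), its floor at z = 30 mm; the drive shaft stands on the z axis
- cf_drive: drive in the bowl. Origin: on the shaft axis at the top of the round seat (54 mm across) where the rotor's underside rests when home, 40 mm above the bench; does not show the bar's angle. The motor hangs on rubber: about 3 N starts to push the shaft down, 8 N brings it to its stop 3 mm lower. The shaft turns against 0.3 N m: a hard-pressed rotor drags it round
- shaft_tip (a point): top of the shaft, on its axis, 22 mm above the seat; the shaft is 14 mm in diameter, its top 8 mm taper to 5 mm
- drive_bar (a point): centre of the flat dark steel drive bar across the shaft, 5 mm above the seat; level, 52 mm long, 5 mm wide, 5 mm high, square edges. Its angle differs every time and is not given. A rotor not lined up with it (within about 0.06 rad, less if off-centre) stands on it 7.5 mm too high; a rotor held off-centre may catch at one end only, and let go it levels itself on the shaft
- cf_lid (a joint): lid angle (rad): 0 closed, flat on the rim; 1.65 to 1.85 as found, open and leaning back a little. Stiff hinge: the lid stays where it is left (0.15 to 0.25 N m moves it). A rotor that is not home keeps it from closing
- lid_hinge (a point): middle of the lid's hinge axis (along the centrifuge's y), 90 mm behind (+x of) the bowl's axis, 86 mm above the bench
- lid_tab (a point): middle of the blue finger tab at the lid's free edge, 174 mm from the hinge axis; 46 mm wide, 7 mm thick, ends 13 mm farther out. The clear dome begins 18 mm nearer the hinge and stands 26 mm out of the lid. Moves with the lid; on the open lid the tab is topmost and the dome side looks away from the robot
- tip_box: bystander: green pipette-tip box with clear lid, 125x82x72 mm; origin at the centre of the underside
- bottle_amber: bystander: brown bottle with black cap, 66 mm across, 127 mm tall; origin at the centre of the underside
- bottle_clear: bystander: clear bottle with black cap, 58 mm across, 122 mm tall; origin at the centre of the underside
- pad_tray: bystander: light blue open tray, 102x75x24 mm; origin at the centre of the underside
- petri: bystander: petri dish, 61 mm across, 16 mm high; origin at the centre of the underside
Mind the look-alikes: they are no part of the job. Leave any pink, purple or red look-alike of the rotor alone.

How it is judged:
On the way, in this order (a step that is already met when the one before it is completed fails the run):
1. the rotor is lifted off the bench (underside more than 60 mm up) (height (world z) of rotor above 0.06 m), for 0.1 s.
2. the rotor sits home on the drive: on the shaft's axis, its underside down on the seat, over the bar (z of rotor in the frame of cf_drive below 0.003 m and horizontal distance between rotor and cf_drive below 0.004 m and angle between rotor's own z axis and vertical below 0.06 rad), for 0.2 s.
At the end, for the whole second after the job is handed in: The rotor is at rest fully home on the drive shaft (underside within 3 mm of the seat, within 4 mm of the axis, upright within 0.06 rad) and the lid is closed (within 0.05 rad) (all of step 2 and z of rotor in the frame of cf_drive above -0.003 m and linear speed of rotor below 0.02 m/s and value of joint cf_lid below 0.05 rad); the robot touches nothing.
It fails at once if the rotor is pressed on the drive with more than 20 N (contact force between rotor and cf_drive above 20 N).
It fails at once if the rotor is tipped over (more than 0.6 rad) (angle between rotor's own z axis and vertical above 0.6 rad).
It fails at once if a bystander is moved more than 30 mm (distance of any of tip_box, bottle_amber, bottle_clear, pad_tray, petri from where it was at the start of the episode above 0.03 m).
It also fails if it takes over 72 s, if anything falls off the work surface, if the arm or the gripper's body presses on something with over 40 N, if the wrist force passes 120 N, or if a joint passes its speed limit or range.

## Working session

There is one attempt and no reset: what is moved stays moved. The work goes in short steps, Python scripts to look and compute and a shell command to move; the robot and the scene stay as the last step left them, time stands still between calls to the robot, and variables do not carry over. Pictures are saved under pics/ and viewed, at most 10 in all, crops included, and the job is handed in when it is done.

```bash
mkdir -p pics; ls
cat > h.py <<'E'
import numpy as np, cv2
from workcell import manip
from scipy.spatial.transform import Rotation as R
def ray(cam,u,v):
    c=manip.calibration(cam); x=(u-c["cx"])/c["fx"]; y=(v-c["cy"])/c["fy"]
    if "tool_from_camera" in c:
        r=np.hypot(x,y); s=np.sin(r)/r if r>1e-9 else 1; d=np.array([x*s,-y*s,-np.cos(r)])
        o=manip.get_obs(); T=np.eye(4); T[:3,:3]=R.from_quat(o["ee_rot"]).as_matrix(); T[:3,3]=o["position"]
        M=T@np.array(c["tool_from_camera"])
    else:
        d=np.array([x,-y,-1.]); M=np.array(c["world_from_camera"])
    d=M[:3,:3]@d
    return M[:3,3],d/np.linalg.norm(d)
def at_z(cam,u,v,z):
    p,d=ray(cam,u,v); return p+d*(z-p[2])/d[2]
def tri(obs):
    A=0;b=0
    for cam,u,v in obs:
        p,d=ray(cam,u,v); P=np.eye(3)-np.outer(d,d); A=A+P; b=b+P@p
    return np.linalg.solve(A,b)
def proj(cam,X):
    c=manip.calibration(cam); M=np.linalg.inv(np.array(c["world_from_camera"])); q=M[:3,:3]@X+M[:3,3]
    return c["cx"]+c["fx"]*q[0]/-q[2], c["cy"]-c["fy"]*q[1]/-q[2]
E
python3 - <<'E'
from h import *
o=manip.get_obs(); print(o["clock"],o["position"],o["ee_rot"])
for c in ("scene","top"):
    cv2.imwrite(f"pics/{c}0.png",manip.camera(c))
    for t in ("rotor","rotor_knob","centrifuge","cf_drive","drive_bar","shaft_tip","cf_lid","lid_tab","tip_box","bottle_amber","bottle_clear","pad_tray","petri"):
        print(c,t,[(round(r["confidence"],2),[int(x) for x in r["bbox"]],[round(float(x),1) for x in np.argwhere(r["mask"]).mean(0)[::-1]]) for r in manip.outline_of(c,t)[:3]])
E
```

```text
pics
0.0 [ 0.26313064 -0.56648416  0.23048258] [ 9.76457693e-01  2.15707728e-01 -1.80563103e-04 -7.19418673e-04]
scene rotor [(0.94, [335, 198, 363, 226], [349.5, 215.3]), (0.74, [361, 186, 391, 210], [375.2, 199.9]), (0.74, [348, 227, 370, 256], [362.3, 243.6])]
scene rotor_knob [(0.86, [363, 186, 390, 211], [375.5, 199.9]), (0.72, [379, 207, 394, 233], [386.1, 218.4]), (0.72, [350, 226, 374, 256], [362.0, 242.8])]
scene centrifuge [(0.96, [259, 137, 323, 246], [290.1, 197.7])]
scene cf_drive [(0.55, [290, 216, 300, 218], [296.0, 216.1])]
scene drive_bar [(0.49, [291, 214, 303, 216], [297.3, 216.0])]
scene shaft_tip [(0.65, [258, 140, 325, 248], [290.0, 197.7])]
scene cf_lid [(0.95, [257, 139, 303, 191], [279.7, 165.8]), (0.64, [367, 152, 384, 185], [375.7, 172.0])]
scene lid_tab [(0.88, [254, 135, 302, 195], [279.7, 165.7])]
scene tip_box [(0.89, [307, 167, 344, 201], [326.6, 184.8])]
scene bottle_amber [(0.68, [221, 183, 242, 220], [229.2, 202.1])]
scene bottle_clear [(0.95, [365, 153, 383, 186], [375.8, 171.5])]
scene pad_tray [(0.96, [207, 251, 244, 281], [224.6, 266.8]), (0.47,
[... 501 characters left out ...]
9.0])]
top cf_drive [(0.64, [281, 146, 323, 172], [301.9, 159.9]), (0.5, [296, 191, 308, 206], [300.7, 199.5])]
top drive_bar [(0.54, [293, 191, 305, 207], [300.2, 199.7])]
top shaft_tip [(0.47, [293, 195, 309, 205], [300.6, 199.5])]
top cf_lid [(0.81, [282, 146, 323, 173], [302.1, 159.8])]
top lid_tab [(0.76, [280, 145, 324, 175], [301.9, 159.8]), (0.66, [295, 195, 311, 204], [300.7, 200.1])]
top tip_box [(0.97, [341, 153, 364, 187], [353.2, 169.6])]
top bottle_amber [(0.73, [253, 141, 272, 162], [262.4, 152.0])]
top bottle_clear [(0.76, [393, 174, 411, 194], [402.3, 181.9])]
top pad_tray [(0.88, [218, 203, 238, 230], [227.3, 214.0])]
top petri [(0.61, [205, 238, 223, 256], [214.5, 247.4])]
```

Run:
```python
import cv2,numpy as np
a=cv2.imread("pics/scene0.png")[130:320,200:400]; b=cv2.imread("pics/top0.png")[130:280,200:450]
a=cv2.resize(a,None,fx=2.9,fy=2.9,interpolation=3)[:560,:]; b=cv2.resize(b,None,fx=3.2,fy=3.2,interpolation=3)
cv2.imwrite("pics/a.png",a);cv2.imwrite("pics/b.png",b)
from h import *
for (u,v) in [(431.8,200.2),(369.9,243.4),(346,215.3),(332.7,254)]: print(at_z("top",u,v,.03))
print("drive",at_z("top",300.6,199.6,.05)); print(manip.calibration("wrist"))
```

```text
[ 0.53959329 -0.5243804   0.03      ]
[ 0.37093429 -0.29210609  0.03      ]
[ 0.47335761 -0.20190981  0.03      ]
[ 0.32817488 -0.15517872  0.03      ]
drive [ 0.52509935 -0.03056903  0.05      ]
{'fx': 309.70691628693146, 'fy': 309.70691628693146, 'cx': 314.24476877462797, 'cy': 202.62533924861452, 'tool_from_camera': array([[ 1.13056007e-03,  9.52950019e-01,  3.03125359e-01,
         7.77389983e-02],
       [ 9.99999227e-01, -1.23405975e-03,  1.49898600e-04,
        -1.20396664e-03],
       [ 5.16920678e-04,  3.03124955e-01, -9.52950678e-01,
        -1.42614028e-01],
       [ 0.00000000e+00,  0.00000000e+00,  0.00000000e+00,
         1.00000000e+00]])}
```

View pics/a.png

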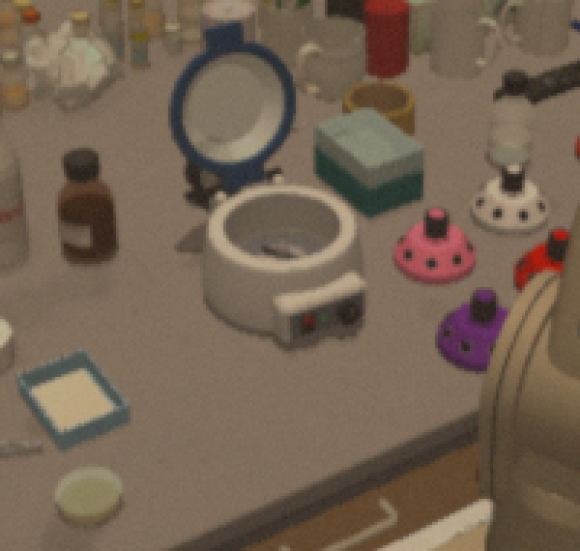

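View pics/b.png

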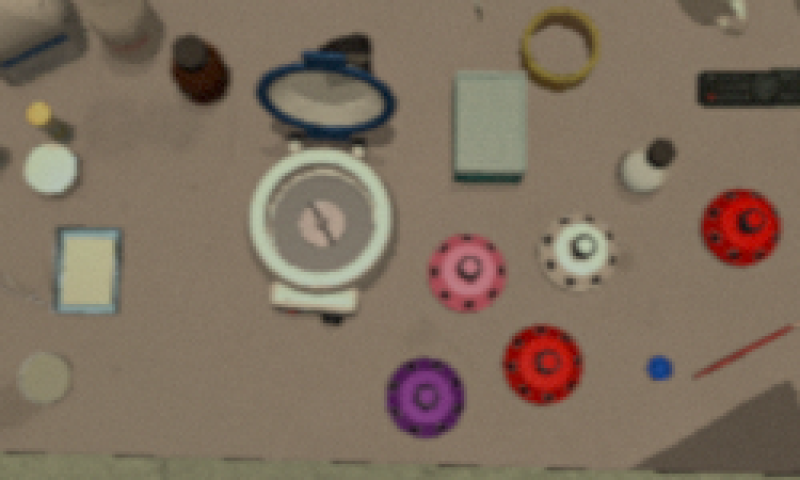

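Candidates in the top image: pink (346,215), silver-white (381,208), red (370,243), red (432,200), purple (333,254). By the description (silver cone, dark holes, black knob) it is the one at (381,208). The lid is open at (302,160), the amber bottle is at (262,152), and the bar shows as a dark line at (300,199).

```bash
cat >> h.py <<'E'
def totool(p):
    o=manip.get_obs(); return R.from_quat(o["ee_rot"]).inv().apply(np.array(p)-o["position"])
def st():
    o=manip.get_obs(); print("t",round(o["clock"],2),"p",np.round(o["position"],4),"rv",np.round(R.from_quat(o["ee_rot"]).as_matrix()[:,0],4),np.round(R.from_quat(o["ee_rot"]).as_matrix()[:,2],4),"f",np.round(o["ft_force"],1),"j",np.round(o["joint_pos"],2))
E
python3 - <<'E'
from h import *
st()
k=at_z("top",382.2,207.2,.066);b=at_z("top",381,208.7,.018);print(k,b)
print("tri knob",tri([("top",381.9,207.5),("scene",376.5,192.5)]))
im=cv2.imread("pics/top0.png")[185:230,360:405]; cv2.imwrite("pics/c.png",cv2.resize(im,None,fx=10,fy=10,interpolation=3))
for p in (k,b): print(totool([*p[:2],.24]))
for n in("tip_box","bottle_clear","bottle_amber","pad_tray","petri"):
  pass
print("tip",at_z("top",353,169,.05),"clr",at_z("top",402,182,.06))
print("rim",at_z("top",300,198.5,.085))
E
```

```text
t 1.4 p [ 0.2633 -0.5669  0.2314] rv [0.907  0.4212 0.    ] [ 1.e-04 -1.e-04 -1.e+00] f [0.7 0.1 0.3] j [ 1.11  0.33 -0.06  1.46  0.02  1.35 -0.09]
[ 0.50234942 -0.33182351  0.066     ] [ 0.50373043 -0.33491146  0.018     ]
tri knob [ 0.50341388 -0.33377154  0.04917933]
[ 0.31580916 -0.11247799 -0.00861873]
[ 0.31576091 -0.10909564 -0.00861826]
tip [ 0.64753493 -0.22418952  0.05      ] clr [ 0.60013983 -0.40636063  0.06      ]
rim [ 0.52329807 -0.03021919  0.085     ]
```

View pics/c.png

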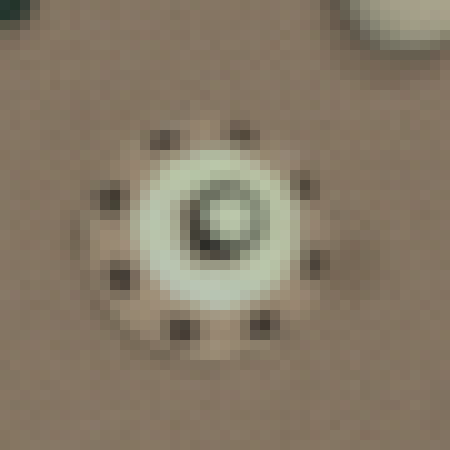

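Silver cone, eight dark holes, black knob: confirmed, with its centre near crop (215,230). Moving above it and turning the camera sideways.

The rows are not in the units I measure in: shifts go in shares of 750 mm and turns go in shares of 2 rad. I convert before sending: 0.316 m / 0.75 = 0.4213, 0.27 m / 0.75 = 0.36, -1.135 rad / 2 = -0.5675.

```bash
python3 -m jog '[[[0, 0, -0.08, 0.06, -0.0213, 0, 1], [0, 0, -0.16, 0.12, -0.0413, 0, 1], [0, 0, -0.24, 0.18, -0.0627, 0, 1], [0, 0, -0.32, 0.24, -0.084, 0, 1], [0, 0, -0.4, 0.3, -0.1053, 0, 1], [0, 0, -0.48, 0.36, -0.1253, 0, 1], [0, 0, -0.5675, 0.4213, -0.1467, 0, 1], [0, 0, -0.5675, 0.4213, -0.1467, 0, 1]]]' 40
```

```text
refused: ROWS must be a list of rows, each a list of 7 numbers. Nothing was moved.
```

I used the wrong layout. The manual says a list of rows, each a list of 7 numbers; once more.

```bash
python3 -m jog '[[0, 0, -0.08, 0.06, -0.0213, 0, 1], [0, 0, -0.16, 0.12, -0.0413, 0, 1], [0, 0, -0.24, 0.18, -0.0627, 0, 1], [0, 0, -0.32, 0.24, -0.084, 0, 1], [0, 0, -0.4, 0.3, -0.1053, 0, 1], [0, 0, -0.48, 0.36, -0.1253, 0, 1], [0, 0, -0.5675, 0.4213, -0.1467, 0, 1], [0, 0, -0.5675, 0.4213, -0.1467, 0, 1]]' 40
python3 - <<'E'
from h import *
st()
im=manip.camera("wrist"); cv2.imwrite("pics/w1.png",im)
for t in("rotor","rotor_knob"):
  for r in manip.outline_of("wrist",t)[:4]:
    m=np.argwhere(r["mask"]).mean(0)[::-1]; b=r["bbox"]; print(t,r["confidence"],b,m,at_z("wrist",*m,.02),at_z("wrist",*m,.06))
E
```

```text
clock: 2.4
position: [0.5066, -0.3297, 0.2314]
ee_rot: [0.704, 0.71, 0.001, -0.0]
ft_force: [-0.1, -1.0, 0.2]
grip_width: 0.999
grasp_force: 0.0
t 2.4 p [ 0.5066 -0.3297  0.2314] rv [-0.008   1.      0.0018] [ 0.0014  0.0018 -1.    ] f [-0.1 -1.   0.2] j [ 0.82  0.31 -0.39  1.5   0.12  1.35  0.42]
rotor 0.92 [250.5, 27.1, 332.2, 104.2] [289.2670082   65.00717213] [ 0.47524656 -0.20629175  0.02      ] [ 0.47839954 -0.21181494  0.06      ]
rotor 0.89 [140.0, 2.6, 206.2, 74.2] [172.3449459   38.41884402] [ 0.33295902 -0.16098585  0.02      ] [ 0.35219734 -0.17163079  0.06      ]
rotor 0.83 [169.4, 107.8, 241.4, 181.2] [204.89242746 142.74262798] [ 0.37294625 -0.29288645  0.02      ] [ 0.38766409 -0.28862027  0.06      ]
rotor 0.81 [306.8, 278.9, 370.8, 337.6] [336.27391604 307.0660702 ] [ 0.53406232 -0.52184111  0.02      ] [ 0.53056629 -0.49169204  0.06      ]
rotor_knob 0.91 [307.0, 277.3, 369.7, 339.9] [336.25732001 307.21839476] [ 0.53305386 -0.52318676  0.02      ] [ 0.52961933 -0.49298105  0.06      ]
rotor_knob 0.83 [168.3, 106.9, 239.4, 181.3] [204.82597584 142.7195632 ] [ 0.37225706 -0.29359703  0.02      ] [ 0.38700103 -0.28934704  0.06      ]
rotor_knob 0.67 [271.6, 131.7, 353.8, 214.2] [312.36958369 174.2308836 ] [ 0.50027988 -0.33390351  0.02      ] [ 0.50055053 -0.32509677  0.06      ]
rotor_knob 0.6 [141.5, 3.5, 208.2, 74.2] [172.48177083  38.31171875] [ 0.33278548 -0.16155005  0.02      ] [ 0.35199182 -0.17222832  0.06      ]
```

View pics/w1.png

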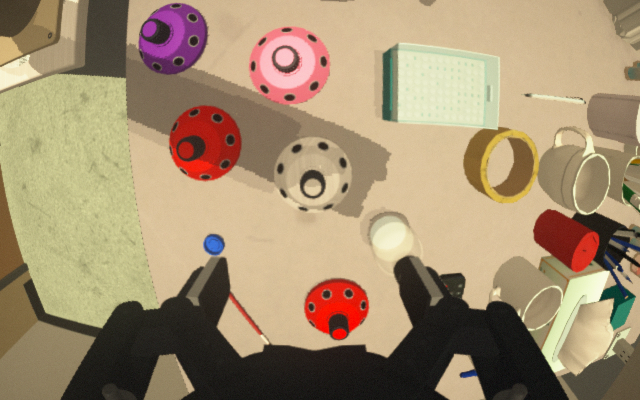

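The wrist view shows the silver rotor at (312,174), its knob top at (313,184), and the coloured look-alikes around it.

Run:
```python
from h import *
print(at_z("wrist",313,184,.066),at_z("wrist",312.4,174.2,.012), at_z("wrist",313,181.5,.058))
print(totool([.5015,-.334,.042]))
```

```text
[ 0.50120075 -0.3340321   0.066     ] [ 0.50026221 -0.33562712  0.012     ] [ 0.50117075 -0.33335234  0.058     ]
[ 0.00101734 -0.00129012  0.18924578]
```

Run:
```python
from h import *
st()
im=manip.camera("wrist"); st()
g=im[130:215,270:356]
hsv=cv2.cvtColor(g,cv2.COLOR_BGR2GRAY)
c=cv2.HoughCircles(cv2.resize(hsv,None,fx=4,fy=4,interpolation=3),cv2.HOUGH_GRADIENT,1.2,20,param1=100,param2=25,minRadius=25,maxRadius=70)
print([(round(a/4+270,1),round(b/4+130,1),r/4) for a,b,r in c[0][:4]])
for t in("rotor","rotor_knob"):
  for r in manip.outline_of("wrist",t):
    m=np.argwhere(r["mask"]).mean(0)[::-1]; b=r["bbox"]
    if abs(m[0]-312)<20 and 130<m[1]<200: print(t,r["confidence"],b,m,at_z("wrist",*m,.015))
cv2.imwrite("pics/w2.png",cv2.resize(g,None,fx=6,fy=6,interpolation=3))
```

```text
t 2.55 p [ 0.5029 -0.3349  0.2312] rv [ 3.1e-03  1.0e+00 -5.0e-04] [-5.e-04 -5.e-04 -1.e+00] f [0.7 0.  0.2] j [ 0.82  0.31 -0.38  1.5   0.12  1.35  0.42]
t 2.6 p [ 0.5026 -0.3353  0.2313] rv [ 3.8e-03  1.0e+00 -6.0e-04] [-5.e-04 -6.e-04 -1.e+00] f [-0.6 -0.5  0.3] j [ 0.82  0.31 -0.38  1.5   0.12  1.35  0.42]
[(np.float32(316.4), np.float32(179.4), np.float32(13.54)), (np.float32(312.2), np.float32(189.6), np.float32(17.32)), (np.float32(319.4), np.float32(190.4), np.float32(17.32)), (np.float32(318.2), np.float32(184.2), np.float32(9.64))]
rotor 0.77 [276.6, 127.2, 354.5, 208.3] [315.86852007 169.57169732] [ 0.50411926 -0.32981884  0.015     ]
rotor_knob 0.79 [275.5, 129.1, 354.6, 209.2] [315.93949723 169.35641244] [ 0.50428623 -0.32946176  0.015     ]
```

View pics/w2.png

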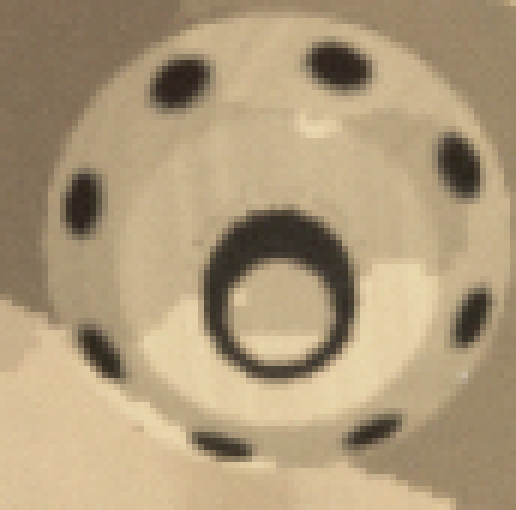

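The crop shows the knob's top disc at crop (278,310) and the flat top's circle at (279,265).

Run:
```python
from h import *
print(at_z("wrist",316.3,181.7,.066),at_z("wrist",316.5,174.2,.036),at_z("wrist",316.2,170,.008))
print(totool([.504,-.331,.044])); st()
```

```text
[ 0.50437798 -0.33196632  0.066     ] [ 0.50479697 -0.33070733  0.036     ] [ 0.50463459 -0.33168074  0.008     ]
[0.00435602 0.00139823 0.18733909]
t 2.7 p [ 0.5026 -0.3353  0.2313] rv [ 3.8e-03  1.0e+00 -5.0e-04] [-3.e-04 -5.e-04 -1.e+00] f [-1.1 -0.7  0.3] j [ 0.82  0.31 -0.38  1.5   0.12  1.35  0.42]
```

Converted, 0.187 m / 0.75 = 0.2493, 0.0038 m / 0.75 = 0.0051.

```bash
python3 -m jog '[[0, 0, 0, 0.0051, 0.0023, 0.0667, 1], [0, 0, 0, 0.0051, 0.0023, 0.1467, 1], [0, 0, 0, 0.0051, 0.0023, 0.2, 0.7], [0, 0, 0, 0.0051, 0.0023, 0.24, 0.6], [0, 0, 0, 0.0051, 0.0023, 0.2493, 0.5], [0, 0, 0, 0.0051, 0.0023, 0.2493, 0.5], [0, 0, 0, 0.0051, 0.0023, 0.2493, 0.2], [0, 0, 0, 0.0051, 0.0023, 0.2493, 0.2], [0, 0, 0, 0.0051, 0.0023, 0.2493, 0.2], [0, 0, 0, 0.0051, 0.0023, 0.2493, 0.2]]' 40
python3 -c "
from h import *
st()"
```

```text
clock: 3.95
position: [0.506, -0.3309, 0.046]
ee_rot: [0.708, 0.707, 0.0, 0.001]
ft_force: [-2.1, -0.3, 6.9]
grip_width: 0.284
grasp_force: 39.2
t 3.95 p [ 0.506  -0.3309  0.046 ] rv [ 0.0012  1.     -0.0017] [ 0.002  -0.0017 -1.    ] f [-2.1 -0.3  6.9] j [ 0.79  0.48 -0.36  1.69  0.2   1.    0.36]
```

Converted, -0.2 m / 0.75 = -0.2667, 0.13 m / 0.75 = 0.1733.

```bash
python3 -m jog '[[0, 0, 0, 0, 0, -0.0267, 0.2], [0, 0, 0, 0, 0, -0.08, 0.2], [0, 0, 0, 0, 0, -0.1467, 0.2], [0, 0, 0, 0, 0, -0.2133, 0.2], [0, 0, 0, 0.04, 0, -0.2667, 0.2], [0, 0, 0, 0.1067, 0.0053, -0.2667, 0.2], [0, 0, 0, 0.1733, 0.0107, -0.2667, 0.2], [0, 0, 0, 0.2267, 0.016, -0.2667, 0.2], [0, 0, 0, 0.2667, 0.02, -0.2667, 0.2], [0, 0, 0, 0.2667, 0.02, -0.2667, 0.2], [0, 0, 0, 0.2667, 0.02, -0.2667, 0.2], [0, 0, 0, 0.2667, 0.02, -0.2667, 0.2], [0, 0, 0, 0.2667, 0.02, -0.2667, 0.2]]'
python3 - <<'E'
from h import *
st(); im=manip.camera("wrist"); cv2.imwrite("pics/w3.png",im); st()
for t in("rotor","cf_drive","drive_bar","shaft_tip","centrifuge"):
  for r in manip.outline_of("wrist",t)[:2]:
    m=np.argwhere(r["mask"]).mean(0)[::-1]; print(t,r["confidence"],r["bbox"],m,at_z("wrist",*m,.045))
E
```

```text
clock: 5.58
position: [0.5203, -0.131, 0.2443]
ee_rot: [0.708, 0.706, -0.0, 0.0]
ft_force: [-0.8, -0.4, -2.2]
grip_width: 0.287
grasp_force: 39.8
t 5.58 p [ 0.5203 -0.131   0.2443] rv [ 2.2e-03  1.0e+00 -1.0e-04] [-1.e-04 -1.e-04 -1.e+00] f [-0.8 -0.4 -2.2] j [ 0.63  0.17 -0.52  1.65  0.09  1.34  0.09]
t 5.62 p [ 0.5203 -0.1308  0.2443] rv [ 0.0019  1.     -0.    ] [-1.e-04 -0.e+00 -1.e+00] f [-0.1 -1.1 -1.9] j [ 0.63  0.17 -0.52  1.65  0.09  1.34  0.09]
rotor 0.88 [181.3, 251.5, 246.5, 295.0] [213.42971175 273.05720621] [ 0.38645133 -0.25833839  0.045     ]
rotor 0.86 [143.7, 154.6, 205.7, 223.2] [174.06451613 188.95249267] [ 0.34807515 -0.14281747  0.045     ]
cf_drive 0.78 [295.7, 62.9, 345.6, 111.7] [319.14994547  85.43456925] [ 0.52539211 -0.02753373  0.045     ]
drive_bar 0.82 [294.7, 64.0, 343.9, 109.6] [319.36612022  85.25464481] [ 0.52565505 -0.02721507  0.045     ]
shaft_tip 0.98 [296.0, 62.4, 340.8, 108.1] [319.03945111  85.24871355] [ 0.52527511 -0.02710494  0.045     ]
centrifuge 0.72 [219.9, 0.3, 593.2, 199.1] [409.90223844  90.21928848] [ 0.62685903 -0.02859421  0.045     ]
```

View pics/w3.png

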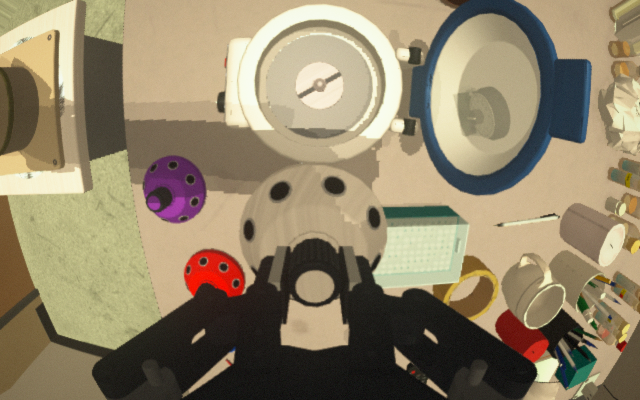

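The wrist picture shows the bowl with the seat at (319,85), and the bar running from (302,96) to (339,72). The lid is open at right and the rotor is held straight.

Run:
```python
from h import *
st()
a=at_z("wrist",302,96,.045);b=at_z("wrist",339,72,.045);print(a,b,(a+b)/2,np.linalg.norm(a-b),"ang",np.arctan2(*(b-a)[1::-1]))
print("seat",at_z("wrist",319.5,85.5,.04))
im=cv2.imread("pics/w3.png")
z=manip.get_obs()["position"][2]
for u,v in((315,287),): print("knobtop",at_z("wrist",u,v,z+.020)-manip.get_obs()["position"])
# hole angles of held rotor (holes on cone, mid height ~18mm above underside)
ctr=np.array([.5203,-.1315])
for u,v in((280,191),(334,186),(375,217),(251,229)):
    p=at_z("wrist",u,v,z-.046+.02)[:2]-ctr; print(np.linalg.norm(p),np.arctan2(p[1],p[0]),np.arctan2(p[1],p[0])%(np.pi/4))
print(totool([.527,-.029,.244]))
```

```text
t 5.88 p [ 0.5205 -0.1303  0.2443] rv [ 0.0011  1.     -0.    ] [ 0. -0. -1.] f [-0.1  0.3 -2.2] j [ 0.63  0.17 -0.52  1.65  0.09  1.34  0.09]
[ 0.50687967 -0.03893696  0.045     ] [ 0.54689989 -0.01203521  0.045     ] [ 0.52688978 -0.02548609  0.045     ] 0.04822159709249638 ang 0.5918262476312822
seat [ 0.52591036 -0.02700622  0.04      ]
knobtop [-3.40683063e-05 -1.54605923e-03  2.00000000e-02]
0.038706855267665013 2.1027793551756586 0.5319830283807621
0.03786414968463545 1.2785819789678343 0.49318381557038604
0.03961695647969082 0.45937058472957276 0.45937058472957276
0.03925555082315957 2.886287682198737 0.530093192006392
[0.10129232 0.00643103 0.00028682]
```

Run:
```python
import cv2
im=cv2.imread("pics/w3.png")
cv2.imwrite("pics/w4.png",cv2.resize(im[55:320,235:400],None,fx=2.2,fy=2.2,interpolation=3))
```

```text
(no output)
```

View pics/w4.png

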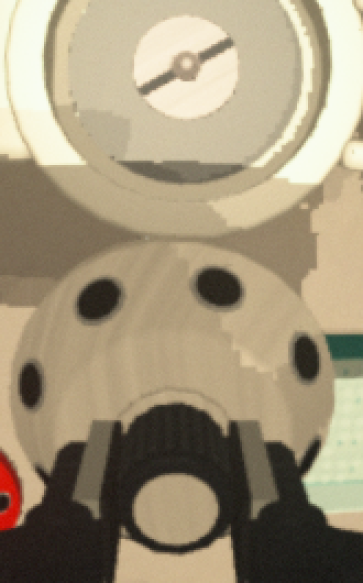

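Converted, 0.13 m / 0.75 = 0.1733, 0.125 m / 0.75 = 0.1667.

```bash
python3 -m jog '[[0, 0, 0, 0.0533, 0.004, 0, 0.2], [0, 0, 0, 0.1067, 0.0067, 0, 0.2], [0, 0, 0, 0.1387, 0.0093, 0, 0.2], [0, 0, 0, 0.1387, 0.0093, 0.04, 0.2], [0, 0, 0, 0.1387, 0.0093, 0.0933, 0.2], [0, 0, 0, 0.1387, 0.0093, 0.1467, 0.2], [0, 0, 0, 0.1387, 0.0093, 0.1667, 0.2], [0, 0, 0, 0.1387, 0.0093, 0.1733, 0.2], [0, 0, 0, 0.1387, 0.0093, 0.1733, 0.2], [0, 0, 0, 0.1387, 0.0093, 0.1733, 0.2]]'
python3 -c "
from h import *
st()"
```

```text
clock: 7.12
position: [0.5284, -0.0262, 0.1156]
ee_rot: [0.707, 0.707, 0.001, 0.001]
ft_force: [-0.1, -0.8, -1.5]
grip_width: 0.29
grasp_force: 39.7
t 7.12 p [ 0.5284 -0.0262  0.1156] rv [ 1.1e-03  1.0e+00 -4.0e-04] [ 2.1e-03 -4.0e-04 -1.0e+00] f [-0.1 -0.8 -1.5] j [ 0.48  0.27 -0.59  1.83  0.17  1.09 -0.17]
```

Converted, 0.014 m / 0.75 = 0.0187, 0.011 m / 0.75 = 0.0147.

```bash
python3 -m jog '[[0, 0, 0, 0, 0, 0.0067, 0.2], [0, 0, 0, 0, 0, 0.0107, 0.2], [0, 0, 0, 0, 0, 0.0147, 0.2], [0, 0, 0, 0, 0, 0.0187, 0.2], [0, 0, 0, 0, 0, 0.0187, 0.2], [0, 0, 0, 0, 0, 0.0187, 0.2]]'
python3 -c "
from h import *
st()"
```

```text
clock: 7.88
position: [0.5276, -0.0262, 0.1004]
ee_rot: [0.707, 0.707, 0.0, 0.0]
ft_force: [0.4, 0.0, -2.1]
grip_width: 0.285
grasp_force: 39.7
t 7.88 p [ 0.5276 -0.0262  0.1004] rv [ 0.001  1.    -0.   ] [ 1.e-04 -0.e+00 -1.e+00] f [ 0.4  0.  -2.1] j [ 0.47  0.29 -0.58  1.84  0.18  1.06 -0.18]
```

Converted, 0.006 m / 0.75 = 0.008, 0.004 m / 0.75 = 0.0053.

```bash
python3 -m jog '[[0, 0, 0, 0, 0, 0.0027, 0.2], [0, 0, 0, 0, 0, 0.0053, 0.2], [0, 0, 0, 0, 0, 0.008, 0.2], [0, 0, 0, 0, 0, 0.008, 0.2], [0, 0, 0, 0, 0, 0.008, 0.2]]'
python3 -c "
from h import *
st()"
```

```text
clock: 8.5
position: [0.5276, -0.0262, 0.0943]
ee_rot: [0.707, 0.707, 0.0, 0.0]
ft_force: [0.6, -0.1, -1.0]
grip_width: 0.289
grasp_force: 39.7
t 8.5 p [ 0.5276 -0.0262  0.0943] rv [ 0.001  1.    -0.   ] [ 1.e-04 -0.e+00 -1.e+00] f [ 0.6 -0.1 -1. ] j [ 0.47  0.3  -0.58  1.85  0.19  1.05 -0.18]
```

Converted, 0.0014 m / 0.75 = 0.0019, 0.0007 m / 0.75 = 0.0009.

```bash
python3 -m jog '[[0, 0, 0, 0, 0, 0.0009, 0.2], [0, 0, 0, 0, 0, 0.0019, 0.2], [0, 0, 0, 0, 0, 0.0019, 0.2]]'
python3 -c "
from h import *
st()"
```

```text
clock: 8.88
position: [0.5277, -0.0263, 0.0931]
ee_rot: [0.707, 0.707, 0.0, 0.0]
ft_force: [-0.7, -0.3, 1.5]
grip_width: 0.289
grasp_force: 39.9
t 8.88 p [ 0.5277 -0.0263  0.0931] rv [ 1.1e-03  1.0e+00 -2.0e-04] [ 3.e-04 -2.e-04 -1.e+00] f [-0.7 -0.3  1.5] j [ 0.47  0.3  -0.58  1.85  0.19  1.04 -0.18]
```

Converted, -0.05 rad / 2 = -0.025.

```bash
python3 -m jog '[[0, 0, -0.025, 0, 0, 0, 0.2], [0, 0, -0.05, 0, 0, 0, 0.2]]' | grep -E "pos|ft"; python3 -c "
from h import *
o=manip.get_obs();print(o['torque'])"
python3 -m jog '[[0, 0, -0.02, 0, 0, 0, 0.2], [0, 0, -0.02, 0, 0, 0, 0.2]]' | grep -E "pos|ft"; python3 -c "
from h import *
o=manip.get_obs();print(o['torque'])"
```

```text
position: [0.5281, -0.0266, 0.0934]
ft_force: [0.8, -1.4, 2.1]
[-0.34827459 -0.21798579  0.00305122]
position: [0.528, -0.0265, 0.0933]
ft_force: [1.8, -1.5, -0.3]
[-0.28975345 -0.26818635 -0.00231185]
```

Converted, 0.0015 m / 0.75 = 0.002, 0.001 m / 0.75 = 0.0013.

```bash
python3 -m jog '[[0, 0, 0, 0, 0, 0.0013, 0.2], [0, 0, 0, 0, 0, 0.002, 0.2], [0, 0, 0, 0, 0, 0.002, 0.2]]' | grep -E "pos|ft"; python3 -c "
from h import *
st();o=manip.get_obs();print(o['torque'])"
```

```text
position: [0.5279, -0.0263, 0.0917]
ft_force: [1.0, -2.2, 4.3]
t 9.75 p [ 0.5279 -0.0263  0.0917] rv [-1.383e-01  9.904e-01 -3.000e-04] [ 8.e-04 -2.e-04 -1.e+00] f [ 1.  -2.2  4.3] j [ 0.49  0.31 -0.6   1.85  0.2   1.04 -0.05]
[-0.46215927 -0.45028252 -0.06886752]
```

Converted, 0.02 rad / 2 = 0.01.

```bash
for i in 1 2 3 4; do python3 -m jog '[[0, 0, 0.01, 0, 0, 0, 0.2], [0, 0, 0.01, 0, 0, 0, 0.2]]' | grep -E "pos|ft"; done; python3 -c "
from h import *
st()"
```

```text
position: [0.5277, -0.0261, 0.0915]
ft_force: [1.3, -0.5, 4.6]
position: [0.5275, -0.026, 0.0914]
ft_force: [0.3, 0.1, 5.5]
position: [0.5275, -0.026, 0.0914]
ft_force: [-0.6, -0.1, 4.8]
position: [0.5275, -0.0261, 0.0914]
ft_force: [-0.2, 1.0, 4.2]
t 10.75 p [ 0.5275 -0.0261  0.0914] rv [-0.0586  0.9983  0.    ] [-1.e-04  0.e+00 -1.e+00] f [-0.2  1.   4.2] j [ 0.48  0.31 -0.59  1.85  0.19  1.04 -0.13]
```

Converted, -0.07 rad / 2 = -0.035.

```bash
for i in 1 2 3 4 5 6 7 ; do python3 -m jog '[[0, 0, -0.0175, 0, 0, 0, 0.2], [0, 0, -0.035, 0, 0, 0, 0.2]]' | grep -E "pos|ft"; done; python3 -c "
from h import *
st()"
```

```text
position: [0.5277, -0.0263, 0.0915]
ft_force: [0.8, -0.9, 4.2]
position: [0.5278, -0.0265, 0.0915]
ft_force: [1.6, -1.0, 4.5]
position: [0.5278, -0.0265, 0.0915]
ft_force: [1.1, -1.5, 3.8]
position: [0.5276, -0.0263, 0.0914]
ft_force: [1.5, -1.8, 4.4]
position: [0.5268, -0.0259, 0.0908]
ft_force: [-0.0, 0.9, -1.9]
position: [0.5269, -0.0259, 0.0908]
ft_force: [0.3, -0.5, -2.4]
position: [0.527, -0.0261, 0.091]
ft_force: [-1.8, 1.6, -3.8]
t 12.5 p [ 0.527  -0.0261  0.091 ] rv [-0.5235  0.852   0.0009] [-1.3e-03  2.0e-04 -1.0e+00] f [-1.8  1.6 -3.8] j [ 0.54  0.32 -0.66  1.85  0.23  1.05  0.34]
```

It dropped over the bar at about +0.41–0.48 rad. Easing the turn and lowering.

Converted, 0.0035 m / 0.75 = 0.0047, 0.003 m / 0.75 = 0.004, 0.04 rad / 2 = 0.02.

```bash
python3 -m jog '[[0, 0, 0.02, 0, 0, 0.0013, 0.2], [0, 0, 0.02, 0, 0, 0.0027, 0.2], [0, 0, 0.02, 0, 0, 0.004, 0.2], [0, 0, 0.02, 0, 0, 0.0047, 0.2], [0, 0, 0.02, 0, 0, 0.0047, 0.2]]'; python3 -c "
from h import *
st()
print(manip.get_obs()['torque'])"
```

```text
clock: 13.12
position: [0.5276, -0.0263, 0.0881]
ee_rot: [0.506, 0.862, -0.0, 0.0]
ft_force: [-3.4, -0.5, 4.7]
grip_width: 0.287
grasp_force: 40.6
t 13.12 p [ 0.5276 -0.0263  0.0881] rv [-4.876e-01  8.731e-01 -3.000e-04] [ 2.e-04 -2.e-04 -1.e+00] f [-3.4 -0.5  4.7] j [ 0.53  0.32 -0.66  1.85  0.23  1.04  0.3 ]
[-0.05766022  0.97791601 -0.02154368]
```

Converted, -0.0012 m / 0.75 = -0.0016, -0.0009 m / 0.75 = -0.0012, 0.04 rad / 2 = 0.02.

```bash
python3 -m jog '[[0, 0, 0, 0.0007, -0.0012, -0.0016, 0.2], [0, 0, 0.01, 0.0007, -0.0012, -0.0016, 0.2], [0, 0, 0.02, 0.0007, -0.0012, -0.0016, 0.2]]' | grep -E "pos|ft"; python3 -m jog '[[0, 0, -0.01, 0, 0, 0, 0.2], [0, 0, -0.02, 0, 0, 0, 0.2]]' | grep -E "pos|ft"; python3 -m jog '[[0, 0, -0.01, 0, 0, 0, 0.2], [0, 0, -0.02, 0, 0, 0, 0.2]]' | grep -E "pos|ft"; python3 -c "
from h import *
st()
print(manip.get_obs()['torque'])"
```

```text
position: [0.5266, -0.0263, 0.0889]
ft_force: [0.4, -0.6, -2.3]
position: [0.5265, -0.0262, 0.089]
ft_force: [0.3, -0.8, -1.5]
position: [0.5264, -0.0262, 0.089]
ft_force: [-0.4, -0.1, -2.0]
t 14.0 p [ 0.5264 -0.0262  0.089 ] rv [-5.228e-01  8.525e-01  3.000e-04] [-3.e-04  1.e-04 -1.e+00] f [-0.4 -0.1 -2. ] j [ 0.54  0.32 -0.66  1.85  0.23  1.04  0.34]
[ 0.077012    0.2004203  -0.31907117]
```

Converted, 0.003 m / 0.75 = 0.004, 0.002 m / 0.75 = 0.0027, 0.03 rad / 2 = 0.015.

```bash
python3 -m jog '[[0, 0, 0.015, 0, 0, 0, 0.2], [0, 0, 0.025, 0, 0, 0.0013, 0.2], [0, 0, 0.025, 0, 0, 0.0027, 0.2], [0, 0, 0.025, 0, 0, 0.004, 0.2], [0, 0, 0.025, 0, 0, 0.004, 0.2]]' | grep -E "pos|ft"; python3 -c "
from h import *
st()
print(manip.get_obs()['torque'])"
```

```text
position: [0.5265, -0.0263, 0.0861]
ft_force: [-0.5, -0.6, -1.8]
t 14.62 p [ 0.5265 -0.0263  0.0861] rv [-4.786e-01  8.780e-01 -1.000e-04] [ 0.e+00 -2.e-04 -1.e+00] f [-0.5 -0.6 -1.8] j [ 0.53  0.32 -0.65  1.86  0.23  1.04  0.29]
[-0.16961475  0.16146808 -0.01948009]
```

Converted, 0.0015 m / 0.75 = 0.002, 0.001 m / 0.75 = 0.0013.

```bash
python3 -m jog '[[0, 0, 0, 0, 0, 0.0013, 0.2], [0, 0, 0, 0, 0, 0.002, 0.2], [0, 0, 0, 0, 0, 0.002, 0.2]]' | grep -E "pos|ft"; python3 -c "
from h import *
st()
print(manip.get_obs()['torque'])"
```

```text
position: [0.5266, -0.0263, 0.0848]
ft_force: [-2.7, -0.5, 4.4]
t 15.0 p [ 0.5266 -0.0263  0.0848] rv [-4.785e-01  8.781e-01 -3.000e-04] [ 2.e-04 -2.e-04 -1.e+00] f [-2.7 -0.5  4.4] j [ 0.53  0.33 -0.65  1.86  0.23  1.03  0.29]
[-0.2151371   0.53998951  0.01726699]
```

Converted, -0.22 m / 0.75 = -0.2933, -0.19 m / 0.75 = -0.2533.

```bash
python3 -m jog '[[0, 0, 0, 0, 0, -0.0013, 0.2], [0, 0, 0, 0, 0, -0.0013, 0.4], [0, 0, 0, 0, 0, -0.0013, 0.5], [0, 0, 0, 0, 0, -0.0013, 0.55], [0, 0, 0, 0, 0, -0.0013, 0.55], [0, 0, 0, 0, 0, -0.0267, 0.55], [0, 0, 0, 0, 0, -0.08, 0.55], [0, 0, 0, 0, 0, -0.1467, 0.55], [0, 0, 0, -0.0667, 0, -0.2, 0.55], [0, 0, 0, -0.1333, 0, -0.2533, 0.55], [0, 0, 0, -0.1733, 0, -0.2933, 0.55], [0, 0, 0, -0.1733, 0, -0.2933, 0.55], [0, 0, 0, -0.1733, 0, -0.2933, 0.55]]' | grep -E "pos|ft|grip"
python3 - <<'E'
from h import *
st(); im=manip.camera("wrist"); cv2.imwrite("pics/w5.png",im); st()
for t in("rotor","lid_tab"):
  for r in manip.outline_of("wrist",t)[:3]:
    m=np.argwhere(r["mask"]).mean(0)[::-1]; print(t,r["confidence"],r["bbox"],m,at_z("wrist",*m,.076))
E
```

```text
position: [0.5884, -0.1392, 0.3048]
ft_force: [-0.0, -0.3, -0.3]
grip_width: 0.548
t 16.62 p [ 0.5884 -0.1392  0.3048] rv [-4.796e-01  8.775e-01  6.000e-04] [-1.e-04  6.e-04 -1.e+00] f [-0.  -0.3 -0.3] j [ 0.63  0.32 -0.61  1.37  0.18  1.51  0.53]
t 16.68 p [ 0.5882 -0.139   0.3044] rv [-4.800e-01  8.772e-01  8.000e-04] [-7.e-04  5.e-04 -1.e+00] f [-0.2  0.5 -0.6] j [ 0.63  0.32 -0.61  1.37  0.18  1.51  0.53]
rotor 0.88 [123.3, 159.2, 177.6, 211.1] [150.81794079 183.03888643] [ 0.3988132  -0.25529132  0.076     ]
rotor 0.75 [133.5, 65.0, 186.5, 122.6] [159.170407  93.659186] [ 0.3631178  -0.14016703  0.076     ]
rotor 0.72 [200.0, 129.2, 258.0, 193.1] [228.01410343 162.5883143 ] [ 0.487793   -0.17867388  0.076     ]
lid_tab 0.75 [363.9, 59.4, 504.5, 198.1] [430.36695216 130.44839043] [ 0.68855957 -0.02074752  0.076     ]
```

View pics/w5.png

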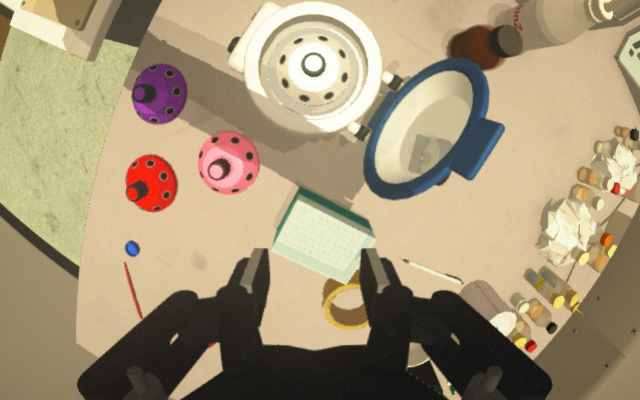

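The rotor sits centred in the bowl at (313,65), and the open lid's tab is at about (482,150).

Run:
```python
from h import *
st()
h1=at_z("wrist",392,78,.086);h2=at_z("wrist",360,129,.086);print(h1,h2,(h1+h2)/2)
for obs in ([("top",301.9,148.6),("scene",276.5,143)],[("top",301.9,148.6),("scene",276.5,143),("wrist",482,150)],[("top",301.9,148.6),("wrist",482,150)]): print(tri(obs))
S=np.array([.527,-.0265])
yaw_guess=[np.arctan2(*( (h1+h2)/2)[:2][::-1]-0) ]
for q in (1.65,1.75,1.85):
  for yaw in (-.1,0,.1):
    r=174*np.cos(q)/1000; c=S+(0.09-r)*np.array([np.cos(yaw),np.sin(yaw)]); X=np.array([*c,.086+.174*np.sin(q)]); print(q,yaw,X,proj("top",X),proj("scene",X))
```

```text
t 16.77 p [ 0.5882 -0.1391  0.3042] rv [-4.801e-01  8.772e-01  6.000e-04] [-1.e-03  2.e-04 -1.e+00] f [-0.4  0.4  0.3] j [ 0.63  0.32 -0.61  1.37  0.18  1.51  0.53]
[0.61168532 0.00642788 0.086     ] [ 0.60900648 -0.06576197  0.086     ] [ 0.6103459  -0.02966705  0.086     ]
[ 0.66148033 -0.03949848  0.25048473]
[ 0.66120618 -0.03750888  0.25288268]
[ 0.65333892 -0.03950851  0.27266516]
1.65 -0.1 [ 0.63024863 -0.03685942  0.25945451] (np.float64(300.4304893858584), np.float64(156.92598987792863)) (np.float64(280.7315946220725), np.float64(144.67543903469857))
1.65 0 [ 0.63076703 -0.0265      0.25945451] (np.float64(297.23650810560866), np.float64(156.68859106618845)) (np.float64(277.7263712470455), np.float64(145.43214898884045))
1.65 0.1 [ 0.63024863 -0.01614058  0.25945451] (np.float64(294.03118131206446), np.float64(156.7613426782545)) (np.float64(274.86521098055067), np.float64(146.32771474788507))
1.75 -0.1 [ 0.64741024 -0.03858132  0.25721355] (np.float64(301.1842919947706), np.float64(152.015254645665)) (np.float64(278.56299189666714), np.float64(142.99190802687212))
1.75 0 [ 
[... 166 characters left out ...]
75 0.1 [ 0.64741024 -0.01441868  0.25721355] (np.float64(293.7514448524363), np.float64(151.82499762973308)) (np.float64(271.76074923121746), np.float64(144.89153679928074))
1.85 -0.1 [ 0.66426351 -0.04027229  0.25326189] (np.float64(301.94394248131977), np.float64(147.3917013544775)) (np.float64(276.49085254517354), np.float64(141.86081592296813))
1.85 0 [ 0.6649527  -0.0265      0.25326189] (np.float64(297.7372044359063), np.float64(147.08099139452463)) (np.float64(272.54903136179314), np.float64(142.83908389384516))
1.85 0.1 [ 0.66426351 -0.01272771  0.25326189] (np.float64(293.51584409893513), np.float64(147.17701773562106)) (np.float64(268.7849527309826), np.float64(143.99912983814886))
```

The rows are not in the units I measure in: shifts go in shares of 750 mm and turns go in shares of 2 rad. I convert before sending: 0.15 m / 0.75 = 0.2, 0.031 m / 0.75 = 0.0413, -1.07 rad / 2 = -0.535.

```bash
python3 -m jog '[[0, 0, -0.075, 0.0067, 0.0267, -0.04, 0], [0, 0, -0.155, 0.0133, 0.06, -0.04, 0], [0, 0, -0.23, 0.02, 0.0933, -0.04, 0], [0, 0, -0.305, 0.0267, 0.1267, -0.04, 0], [0, 0, -0.38, 0.0333, 0.16, -0.04, 0], [0, 0, -0.455, 0.0413, 0.2, -0.04, 0], [0, 0, -0.535, 0.0413, 0.2, -0.04, 0], [0, 0, -0.535, 0.0413, 0.2, -0.04, 0], [0, 0, -0.535, 0.0413, 0.2, -0.04, 0]]' 40| grep -E "pos|ft|grip"
python3 - <<'E'
from h import *
st()
hx=.6165; p=manip.get_obs()["position"]
for q in (1.82,1.7,1.55,1.4,1.25,1.1,.95,.8,.65,.5,.35,.2,.1,0):
    rc=.172+.012*max(0,1-q/1.2)
    x=hx-rc*np.cos(q)+.0035*np.sin(q)+.011; z=.086+rc*np.sin(q)+.0035*np.cos(q)
    print(q,round(x,3),round(z,3),"tool",round(p[0]-x,3),round(p[2]-z,3))
manip.camera("scene")
for r in manip.outline_of("scene","lid_tab")[:2]: print(r["confidence"],r["bbox"])
E
```

```text
position: [0.7053, -0.0415, 0.3347]
ft_force: [0.6, 0.2, 0.1]
grip_width: 0.001
t 17.9 p [ 0.7053 -0.0415  0.3347] rv [-1.      0.0054  0.    ] [-0.e+00 -4.e-04 -1.e+00] f [0.6 0.2 0.1] j [ 0.41  0.6  -0.76  0.98  0.4   1.69  1.36]
1.82 0.673 0.252 tool 0.032 0.083
1.7 0.653 0.256 tool 0.052 0.079
1.55 0.627 0.258 tool 0.078 0.077
1.4 0.602 0.256 tool 0.104 0.079
1.25 0.577 0.25 tool 0.129 0.084
1.1 0.552 0.242 tool 0.153 0.093
0.95 0.529 0.23 tool 0.176 0.105
0.8 0.507 0.215 tool 0.198 0.12
0.65 0.488 0.196 tool 0.217 0.138
0.5 0.472 0.175 tool 0.233 0.16
0.35 0.459 0.151 tool 0.246 0.184
0.2 0.45 0.126 tool 0.255 0.209
0.1 0.446 0.108 tool 0.26 0.227
0 0.444 0.09 tool 0.262 0.245
0.72 [257.9, 135.1, 301.8, 193.9]
```

```bash
python3 -m jog '[[0, 0, 0, 0, 0, 0.0667, 0], [0, 0, 0, 0, 0, 0.1107, 0], [0, 0, 0, 0, 0, 0.1107, 0], [0, 0, 0, 0.0267, 0, 0.1107, 0], [0, 0, 0, 0.0467, 0, 0.1093, 0], [0, 0, 0, 0.0693, 0, 0.1067, 0], [0, 0, 0, 0.104, 0.0027, 0.104, 0], [0, 0, 0, 0.1387, 0.0053, 0.1053, 0], [0, 0, 0, 0.172, 0.008, 0.112, 0], [0, 0, 0, 0.172, 0.008, 0.112, 0]]'| grep -E "pos|ft|grip"
python3 - <<'E'
from h import *
st()
manip.camera("scene")
for r in manip.outline_of("scene","lid_tab")[:2]: print(r["confidence"],r["bbox"])
E
```

```text
position: [0.5764, -0.035, 0.253]
ft_force: [0.3, -0.6, 0.6]
grip_width: -0.002
t 19.25 p [ 0.5764 -0.035   0.253 ] rv [-1.      0.0024 -0.0026] [ 0.0026 -0.002  -1.    ] f [ 0.3 -0.6  0.6] j [ 0.67  0.32 -0.85  1.53  0.25  1.4   1.37]
0.61 [264.1, 148.4, 308.7, 194.5]
```

Converted, 0.126 m / 0.75 = 0.168, 0.125 m / 0.75 = 0.1667.

```bash
python3 -m jog '[[0, 0, 0, 0.032, 0.0027, 0.012, 0], [0, 0, 0, 0.0627, 0.0053, 0.028, 0], [0, 0, 0, 0.092, 0.008, 0.048, 0], [0, 0, 0, 0.1173, 0.0107, 0.072, 0], [0, 0, 0, 0.1387, 0.012, 0.1013, 0], [0, 0, 0, 0.156, 0.0133, 0.1333, 0], [0, 0, 0, 0.168, 0.0147, 0.1667, 0], [0, 0, 0, 0.168, 0.0147, 0.1667, 0]]'| grep -E "pos|ft|grip"
python3 - <<'E'
from h import *
st()
im=manip.camera("scene")
for r in manip.outline_of("scene","lid_tab")[:2]: print(r["confidence"],r["bbox"])
w=manip.camera("wrist")
cv2.imwrite("pics/s6.png",np.hstack([cv2.resize(im[130:280,200:400],(532,400),interpolation=3),w[:,200:460]]))
E
```

```text
position: [0.4504, -0.0236, 0.1253]
ft_force: [-0.5, -0.4, -0.2]
grip_width: -0.002
t 20.35 p [ 0.4504 -0.0236  0.1253] rv [-1.      0.0012  0.0016] [-1.6e-03  7.0e-04 -1.0e+00] f [-0.5 -0.4 -0.2] j [ 0.81  0.12 -0.89  1.99  0.11  1.08  1.44]
0.58 [272.5, 189.0, 319.2, 215.3]
```

View pics/s6.png

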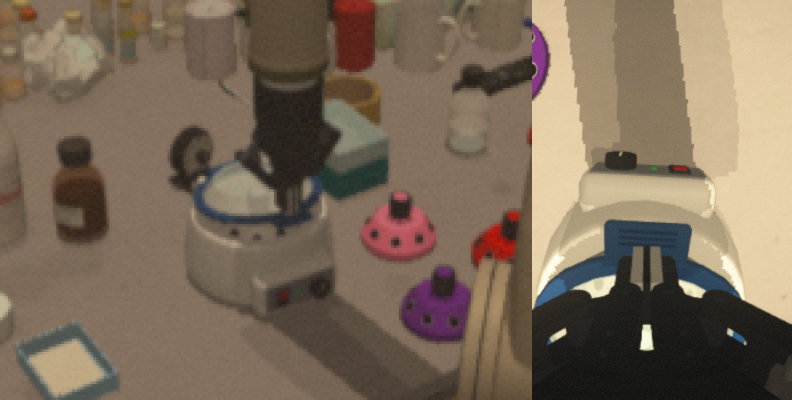

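The lid is nearly down and the fingertips are on the blue tab at (648,240). Pressing it shut.

Converted, 0.036 m / 0.75 = 0.048, 0.032 m / 0.75 = 0.0427.

```bash
python3 -m jog '[[0, 0, 0, 0.0093, 0, 0.016, 0], [0, 0, 0, 0.012, 0, 0.032, 0], [0, 0, 0, 0.0133, 0, 0.0427, 0], [0, 0, 0, 0.0133, 0, 0.048, 0], [0, 0, 0, 0.0133, 0, 0.048, 0]]'| grep -E "pos|ft|grip"
python3 - <<'E'
from h import *
st()
E
```

```text
position: [0.4404, -0.024, 0.0919]
ft_force: [-22.3, -0.4, 50.7]
grip_width: 0.0
t 21.12 p [ 0.4404 -0.024   0.0919] rv [-1.      0.0019  0.0025] [-0.0025 -0.0023 -1.    ] f [-22.3  -0.4  50.7] j [ 0.8   0.15 -0.88  2.05  0.14  1.    1.41]
```

Converted, -0.15 m / 0.75 = -0.2, -0.13 m / 0.75 = -0.1733.

```bash
python3 -m jog '[[0, 0, 0, 0, 0, -0.0053, 0], [0, 0, 0, 0, 0, -0.04, 0], [0, 0, 0, 0, 0, -0.1067, 0], [0, 0, 0, 0.0267, 0, -0.1733, 0], [0, 0, 0, 0.04, 0, -0.2, 0], [0, 0, 0, 0.04, 0, -0.2, 0], [0, 0, 0, 0.04, 0, -0.2, 0]]'| grep -E "pos|ft|grip"
python3 - <<'E'
from h import *
st()
im=manip.camera("scene")
w=manip.camera("wrist"); print(manip.get_obs()["ft_force"])
cv2.imwrite("pics/s7.png",np.hstack([cv2.resize(im[150:270,240:360],(400,400),interpolation=3),w[:,140:520]]))
E
```

```text
position: [0.4104, -0.0239, 0.2386]
ft_force: [0.2, 0.2, -0.3]
grip_width: 0.001
t 22.0 p [ 0.4104 -0.0239  0.2386] rv [-1.      0.0019  0.0011] [-1.1e-03  2.0e-04 -1.0e+00] f [ 0.2  0.2 -0.3] j [ 0.9  -0.16 -0.85  1.93 -0.12  1.32  1.66]
[-5.96981817e-01  4.51667012e-04  3.15580074e-01]
```

View pics/s7.png

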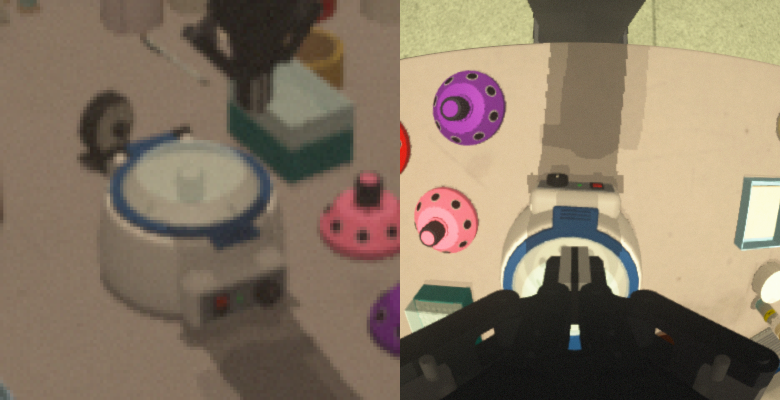

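The lid lies flat on the rim, with its blue ring parallel to the housing, and the knob shows through the dome. The arm is clear.

```bash
python3 -c "
from workcell import manip
print(manip.hand_in())"
```

```text
the job is handed in; nothing more can be done
None
```

The job is handed in without a verdict shown: the rotor sits home on the drive bar, the lid is closed flat, and the arm is clear; one slip was a roughly 50 N press on the tab with the fingertips when shutting the lid.

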